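# Unlock a sharpener cutter cartridge and show its index tab to the inspection camera

## Robot

A 7-joint arm with a two-finger parallel gripper is mounted at the origin on a cart in front of the work surface, level with it; the furniture and walls round the work are solid. World frame = base frame: x ahead of the robot, y to its left, z up, the work surface at z = 0. Lengths are in m, angles in rad, forces in N, time in s.
With the tool pointing down it reaches from about 0.4 to 0.925 m from the base axis. Payload 5.6 kg.
Tool frame: the origin (TCP) lies between the finger pads, 19 mm behind the fingertips; this is the grasp point; z points along the fingers, y is the line along which they close (so a half turn about z gives the same grasp; the last joint's range is limited). The gripper opens to 85 mm and grips with 20 to 120 N. Pads are 22 mm wide; open, the fingers measure 114 mm over their backs; the gripper's body (76 mm by 85 mm) begins 54 mm behind the grasp point. The pads swing forward as they close: fully open they stand 13 mm farther back than shut.
Start: joints at [1.125, 0.468, -0.012, 1.603, 0.006, 1.071, -0.056], TCP at [0.255, -0.598, 0.25] pointing down, gripper open.
Joint ranges: [-2.53, 2.53], [-0.31, 2.02], [-1.57, 1.55], [0.28, 2.44], [-1.29, 4.43], [0.15, 1.84], [-2.92, 2.92]. Speed limits (rad/s): [2.57, 2.57, 3.14, 3.14, 3.14, 3.14, 3.14].

## Interface

Orientations are given as a unit quaternion [w, x, y, z].
In Python, from cell import env, cams gives the robot as it stands (env), with the cameras (cams).
- The arm moves only by the tool inch_along, called as name(argument=value, ...) on one line, values as JSON. Schema: {"type":"object","properties":{"ticks":{"type":"array","items":{"type":"number"},"minItems":6,"maxItems":48},"finger_gap":{"type":"number"},"force":{"type":"number"},"only":{"type":"string"},"quiet":{"type":"boolean"},"lines":{"type":"string"}},"required":["ticks"],"additionalProperties":false}. ticks is one flat list of numbers that holds 1 to 8 rows one after another, with no inner brackets; each row has 6 numbers: dx, dy, dz in shares of 25 cm (1.0 is 25 cm), then a rotation vector rx, ry, rz in shares of pi rad (1.0 is pi rad); each row shifts and turns the commanded pose from where the row before left it, along the tool's axes as they then stand; what a row does not reach is not made up. A row lasts 1/8 s, in which the tool goes at most 0.0625 m and 0.188 rad, less where a joint would pass 70% of its speed; a pose out of reach is approached as far as the arm can. finger_gap is the finger opening in m, set as the call begins (left out keeps the last). The fingers move at their own pace and stop on an object; force is the grip in N (left out, the last holds). Time passes only in rows, so rows that do not move let the fingers close. The tool returns the time, the measured TCP pose, the force, the opening and the grip force at its end. only (a regular expression) keeps the lines of the reply that match it, lines (a string "A,B") keeps lines A to B, and quiet returns only ok. A shift or turn number past 1, either way, is cut back to 1. Input that does not fit is refused with a message, and nothing moves.
- env.observe(): the state, without advancing time (a new reading comes with each control period).
- cams.grab_frame(name): name is "scene" or "side" or "wrist"; returns the picture (480x640x3 uint8, red, green, blue); there is no depth.
- cams.camera_params(name): a dict with "K" (3x3 intrinsics, pixels), "R" (3x3) and "t" (3): a world point X has camera coordinates R X + t. Camera axes: x right, y down, z forward; pixel columns grow to the right and rows downward; lengths in m; the calibration is good to about 2 mm. The wrist camera is an equidistant fisheye: a pixel r from the principal point sees the ray r / f radians off the axis. A picture is of the moment at which its call begins: read the wrist's pose just before it. camera_params takes no time and is no camera call; for the wrist camera it gives the pose at the moment of the call.
- env.finish_job(): hands the job in; it is judged then, once.
The state is a dict: "time_s": time; "q": joint angles; "dq": joint speeds; "joint_torque": joint torques, N m; "eef_pos": TCP position; "orientation": TCP orientation; "force": force on the tool from outside, world axes, zero at the start; "moment": the same for the moment, N m; "width": finger opening in m; "gripper_force": force on a finger pad.
Only numpy, scipy, OpenCV 4.12 (cv2) and the standard library are available. Lean on these libraries where they do the work, as an engineer would, in place of code of your own. Each camera call takes 0.05 s, during which the arm holds its last target. There are 200 camera calls.

## Task

The pencil sharpener's cutter cartridge is locked in the square service housing: take it by its round black knob, turn it in its seat until its index tab points at the gap in the housing's dark steel ring, and draw it straight up out of the housing. Then hold it up to the small inspection camera for a wear check: cartridge upright with the knob on top, the tab pointing straight at the lens, the tip of the tab level with the middle of the lens and 10 cm in front of it. Finish while still holding it there, still and free of everything else; do not touch the camera and leave the other things on the worktop where they are.

Things in the scene. Friction and masses are not known exactly. Their poses are not given: they have to be found in the camera images.
- housing: Service housing, fixed: grey block 84x84 mm on a 92x92 mm base plate, top 40 mm above the worktop, with a flat dark steel ring on it (radius 26 to 38 mm, top at 44 mm) that has one gap of nearly 50 degrees. Under the ring a bore of radius 33.5 mm goes down to a ledge 30 mm up, then a 36 mm hole down to 6 mm. Origin: centre of the underside, on the worktop; +x points to the gap, z up
- gap (a point): Middle of the gap in the steel ring (a short white line lies there): 34 mm from the housing's axis along its +x, 44 mm above the worktop. The ring keeps the lug down (4 mm of lift) unless the cartridge's tab points within about 0.2 rad of here
- cartridge: Cutter cartridge, loose, about 120 g, 85 mm tall, on the housing's axis within 2 mm, origin 8 mm above the worktop when seated. Origin: centre of its underside; z up its axis, +x to its tab. Cutter radius 16 mm (0-22 mm up), flange radius 23 mm (22-28 mm, rests on the ledge) with an 8 mm wide lug to x = 31 mm, neck, disc radius 18 mm with the tab (40-44 mm), knob (44-84 mm)
- tab_tip (a point): Tip of the steel index tab: 8 mm wide, right above the lug, tip 36 mm from the axis along the cartridge's +x, 42 mm above its origin. At the start it stands 0.5 to 1.4 rad anticlockwise (from above) of the gap, so turn it clockwise; only slight friction resists
- tab_axis (a point): Point on the cartridge's axis at the height of the tab, 42 mm above its origin
- knob_grip (a point): Where to grip the round black knob (29 mm diameter, 31 mm over its ribs; any grasp yaw will do): on the axis, 69 mm above the cartridge's origin, 77 mm above the worktop when seated. With the TCP here the fingertips clear the tab
- camera: Inspection camera, fixed: dark 84x84 mm foot plate, post, and a grey head 44x56x44 mm (138 to 182 mm above the worktop) with a black round lens on its front. Origin: centre of the foot's underside; its -x is the way the lens looks (level); z up
- lens (a point): Middle of the lens front, 45 mm from the camera's origin along its -x, 160 mm above the worktop; axes as the camera's. The tab tip belongs 100 mm in front of this (x = -100 mm, y = 0, z = 0 in these axes), with the tab pointing along +x
- ink_jar: Bystander, loose: ink jar with black screw lid, 41 mm across, 58 mm tall. Origin: centre of its underside
- spool: Bystander, loose: wooden thread spool standing on end, 31 mm across, 43 mm tall. Origin: centre of its underside
- rubber: Bystander, loose: eraser, 23x52x13 mm. Origin: centre of its underside
- tape: Bystander, loose: tape roll lying flat, 69 mm across, 24 mm tall. Origin: centre of its underside
- brush: Bystander, loose: thin paint brush, 248 mm long, lying flat along its y. Origin: centre of its underside
- green_paint: Bystander, loose: large paint jar with black screw lid, 72 mm across, 88 mm tall. Origin: centre of its underside

How it is judged:
On the way, in this order (a step that is already met when the one before it is completed fails the run):
1. the tab points at the gap (tip within 12 mm of the gap's middle line) while the cartridge is still seated (lifted less than 8 mm) (x of tab_tip in the frame of housing above 0.02 m and y of tab_tip in the frame of housing between -0.012 and 0.012 m and z of cartridge in the frame of housing below 0.016 m and horizontal distance between cartridge and housing below 0.008 m), for 0.1 s.
2. the cartridge is drawn up at least 27 mm, still over its seat (axis within 20 mm) (z of cartridge in the frame of housing above 0.035 m and horizontal distance between cartridge and housing below 0.02 m).
At the end, for the whole second after the job is handed in: The fingers hold the cartridge in the air, still (under 20 mm/s), touching neither camera nor housing: tab tip 100 mm (+-20 mm) in front of the lens, within 15 mm sideways and 15 mm in height of the lens axis, tab pointing at the lens within 0.2 rad, cartridge upright within 0.14 rad, knob up (x of tab_tip in the frame of lens between -0.12 and -0.08 m and y of tab_tip in the frame of lens between -0.015 and 0.015 m and z of tab_tip in the frame of lens between -0.015 and 0.015 m and x of tab_axis in the frame of lens below -0.11 m and angle between the x axis of cartridge and the x axis of camera, either way round below 0.2 rad and angle between cartridge's own z axis and vertical below 0.14 rad and height (world z) of cartridge above 0.09 m and linear speed of cartridge below 0.02 m/s and contact force between the fingers and cartridge above 1 N and contact force between cartridge and camera below 0.1 N and contact force between cartridge and housing below 0.1 N); the arm keeps its last pose, push and grip.
It fails at once if the camera is touched (contact force between any of the arm, the fingers, cartridge and camera above 1 N).
It fails at once if a bystander is shifted by more than 20 mm (distance of any of ink_jar, spool, rubber, tape, brush, green_paint from where it was at the start of the episode above 0.02 m).
It also fails if it takes over 38 s, if anything falls off the work surface, if the arm or the gripper's body presses on something with over 40 N, if the wrist force passes 120 N, or if a joint passes its speed limit or range.

## Working session

There is one attempt and no reset: what is moved stays moved. The work goes in short steps, Python scripts to look and compute and a tool call to move; the robot and the scene stay as the last step left them, time stands still between calls to the robot, and variables do not carry over. Pictures are saved under pics/ and viewed, at most 10 in all, crops included, and the job is handed in when it is done.

```bash
ls; mkdir -p pics; python3 - <<'E'
from cell import env, cams
import cv2,numpy as np
for n in("scene","side"):
    im=cams.grab_frame(n); cv2.imwrite(f"pics/{n}0.png",im[:,:,::-1])
    p=cams.camera_params(n); print(n,p["K"].tolist(),(-p["R"].T@p["t"]).round(3),p["R"].round(2).tolist())
o=env.observe();print(o["eef_pos"],o["orientation"],o["time_s"])
E
```

```text
cell.py
pics
scene [[523.3451814009654, 0.0, 318.21648783724083], [0.0, 523.3451814009654, 234.39535971936738], [0.0, 0.0, 1.0]] [-0.15   0.974  0.769] [[-0.86, -0.52, -0.01], [-0.24, 0.42, -0.88], [0.46, -0.75, -0.48]]
side [[508.4043783962978, 0.0, 323.61676510986433], [0.0, 508.4043783962978, 238.49966210497197], [0.0, 0.0, 1.0]] [ 0.441 -0.843  0.841] [[1.0, -0.03, 0.0], [-0.01, -0.67, -0.74], [0.02, 0.74, -0.67]]
[ 0.25452764 -0.59756742  0.24909453] [-7.87371630e-04  9.79799361e-01  1.99981358e-01 -2.18517395e-04] 0.1
```

View pics/scene0.png

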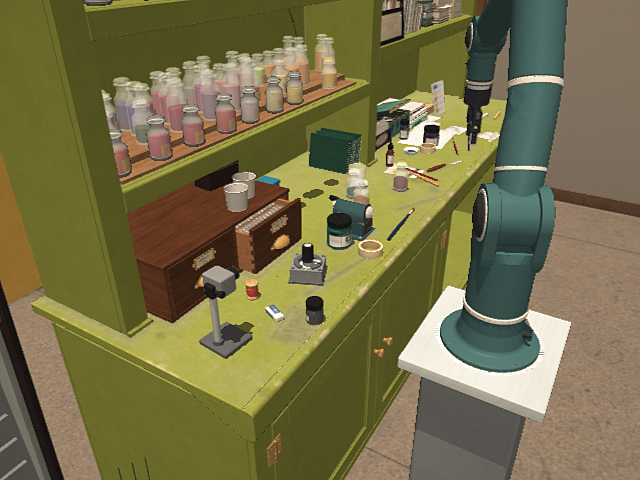

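View pics/side0.png

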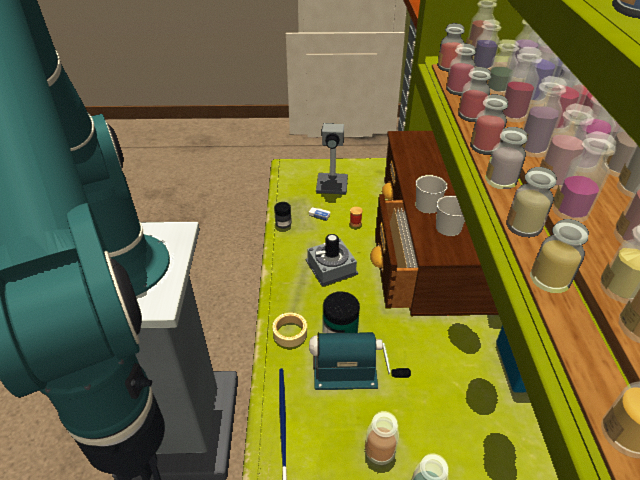

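The scene view shows the housing near (307,265) with the knob at (307,250), and the inspection camera head at (219,282). In the side view the housing is near (331,258), the knob at (332,243) and the lens at (332,141).

```bash
cat > h.py <<'E'
from cell import env, cams
import cv2,numpy as np
def ray(p,uv):
    K,R,t=map(np.asarray,(p["K"],p["R"],p["t"])); x=(np.array(uv,float)-K[:2,2])/K[0,0]
    return -R.T@t, R.T@np.r_[x,1]/np.linalg.norm(np.r_[x,1])
def fray(p,uv):
    K,R,t=map(np.asarray,(p["K"],p["R"],p["t"])); d=np.array(uv,float)-K[:2,2]; r=np.hypot(*d); a=r/K[0,0]
    return -R.T@t, R.T@np.r_[np.sin(a)*d/max(r,1e-9),np.cos(a)]
def tri(*rs):
    A=sum(np.eye(3)-np.outer(d,d) for c,d in rs); b=sum((np.eye(3)-np.outer(d,d))@c for c,d in rs)
    X=np.linalg.solve(A,b); return X,max(np.linalg.norm((np.eye(3)-np.outer(d,d))@(X-c)) for c,d in rs)
def onz(r,z): return r[0]+r[1]*(z-r[0][2])/r[1][2]
E
python3 - <<'E'
from h import *
S,D=cams.camera_params("scene"),cams.camera_params("side")
for n,a,b in(("knobtop",(307,246),(332,237)),("head",(219,280),(332,135)),("ink",(314,301),(283,207)),("green",(339,220),(341,300))):
    print(n,*tri(ray(S,a),ray(D,b)))
a=cv2.imread("pics/scene0.png");b=cv2.imread("pics/side0.png")
# top: housing crops x6, bottom: camera crops x4
c=np.hstack([cv2.resize(a[235:290,280:335],None,fx=7,fy=5.4,interpolation=2),cv2.resize(b[228:283,304:359],None,fx=7,fy=5.4,interpolation=2)])
d=np.hstack([cv2.resize(a[258:358,190:260],(385,300),interpolation=2),cv2.resize(b[115:200,297:367],(385,300),interpolation=2)])
cv2.imwrite("pics/crop1.png",np.vstack([c[:297],d]))
E
```

```text
knobtop [ 0.48492555 -0.00962056  0.08854993] 0.00017765445404572763
head [0.49799555 0.30628746 0.15959635] 0.0025016701954131628
ink [0.37000447 0.14340861 0.05272529] 0.00010626692369723623
green [ 0.49338029 -0.18943829  0.08294173] 0.002859758744310829
```

View pics/crop1.png

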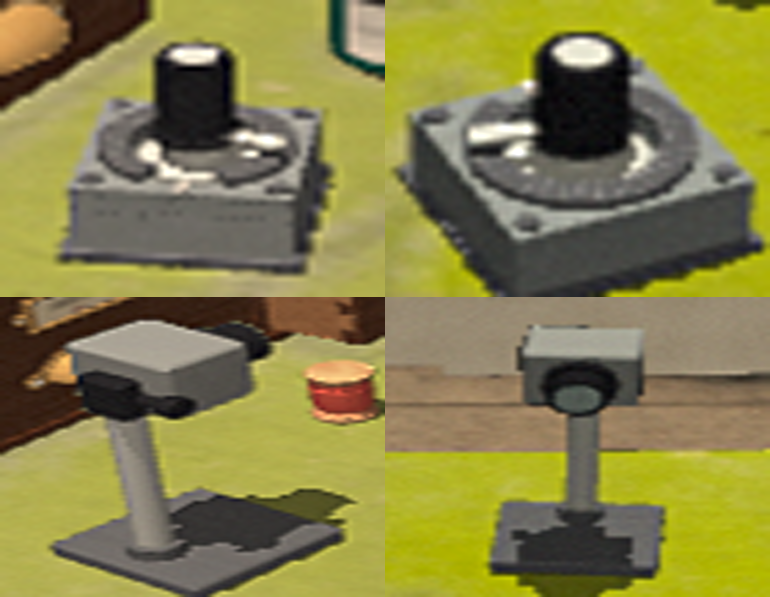

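The crops show the tab pointing to world −x, at side pixel (319,253). The gap is on the side facing the scene camera, at scene pixel (307,269). The lens faces about −y. Next I move over the housing for wrist views.

The rows are not in the units I measure in: shifts go in shares of 25 cm and turns go in shares of pi rad. I convert before sending: -0.043 m / 0.25 = -0.172, 0.042 m / 0.25 = 0.168.

inch_along(ticks=[0.168, -0.172, 0, 0, 0, 0, 0.168, -0.172, 0, 0, 0, 0, 0.168, -0.172, 0, 0, 0, 0, 0.168, -0.172, 0, 0, 0, 0, 0.168, -0.172, 0, 0, 0, 0, 0.168, -0.172, 0, 0, 0, 0, 0.168, -0.172, 0, 0, 0, 0, 0.168, -0.172, 0, 0, 0, 0], finger_gap=0.085)

```text
time_s: 1.1
eef_pos: [0.4293, -0.148, 0.25]
orientation: [0.0, 0.98, 0.2, 0.0]
force: [1.7, -1.1, -0.0]
width: 0.0846
gripper_force: 0.0
```

inch_along(ticks=[0.12, -0.12, 0, 0, 0, 0, 0, 0, 0, 0, 0, 0, 0, 0, 0, 0, 0, 0, 0, 0, 0, 0, 0, 0])

```text
time_s: 1.6
eef_pos: [0.4444, -0.1118, 0.2498]
orientation: [0.0, 0.98, 0.199, -0.0]
force: [0.9, 1.0, 0.4]
width: 0.0851
gripper_force: 0.0
```

```bash
python3 - <<'E'
from h import *
o=env.observe();print(o["eef_pos"],o["orientation"],o["q"],o["time_s"])
p=cams.camera_params("wrist");im=cams.grab_frame("wrist");cv2.imwrite("pics/w1.png",im[:,:,::-1]);np.save("w1.npy",p)
print(p)
E
```

```text
[ 0.44435645 -0.11181685  0.2497605 ] [ 7.89298588e-05  9.80042902e-01  1.98785805e-01 -3.28662211e-04] [ 0.4690236   0.16545597 -0.324153    2.03614454  0.06499431  0.95002916
 -1.05942863] 1.6
{'K': array([[371.64829954,   0.        , 323.07610176],
       [  0.        , 371.64829954, 239.81431358],
       [  0.        ,   0.        ,   1.        ]]), 'R': array([[ 0.39038601, -0.92064992, -0.00157893],
       [-0.88875388, -0.37730745,  0.2602991 ],
       [-0.24024008, -0.10021385, -0.96552674]]), 't': array([-0.27581084,  0.31891444,  0.47478954])}
```

View pics/w1.png

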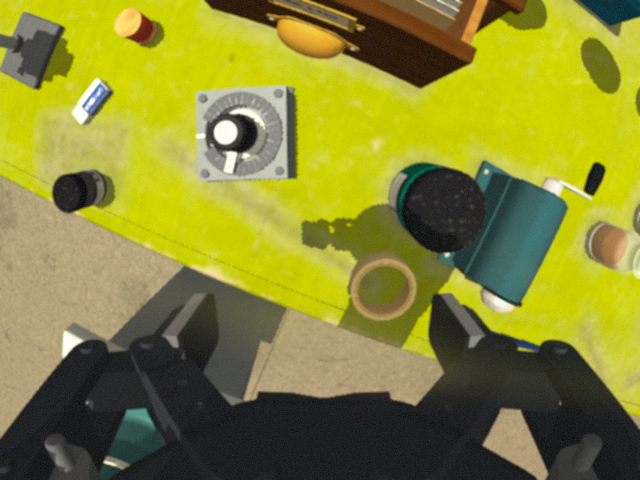

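In the wrist view the housing is at about (246,133), the knob top at (229,132), the tab tip at (230,170), and the gap mark at (202,136). That puts the tab anticlockwise of the gap. I'll move closer and turn the tool anticlockwise to leave room for the clockwise turn, then take a second view.

To row units: -0.039 m / 0.25 = -0.156, 0.016 m / 0.25 = 0.064, -0.18 rad / 3.1416 = -0.0573.

inch_along(ticks=[0.064, -0.156, 0, 0, 0, 0, 0, 0, 0, 0, 0, -0.0573, 0, 0, 0, 0, 0, -0.0573, 0, 0, 0, 0, 0, -0.0573, 0, 0, 0, 0, 0, -0.0573, 0, 0, 0, 0, 0, 0, 0, 0, 0, 0, 0, 0, 0, 0, 0, 0, 0, 0])

```text
time_s: 2.65
eef_pos: [0.4443, -0.0685, 0.25]
orientation: [0.0, 0.847, 0.532, -0.0]
force: [-0.0, 0.4, -0.6]
width: 0.0851
gripper_force: 0.0
```

```bash
python3 - <<'E'
from h import *
o=env.observe();print(o["eef_pos"],o["orientation"],o["q"],o["time_s"])
p=cams.camera_params("wrist");im=cams.grab_frame("wrist");cv2.imwrite("pics/w2.png",im[:,:,::-1]);np.save("w2.npy",p)
E
```

```text
[ 0.4443112  -0.0685052   0.24996808] [ 4.48563027e-05  8.47046349e-01  5.31519030e-01 -1.97061569e-05] [ 0.47849494  0.16032833 -0.43502114  2.04857706  0.08298215  0.94901326
 -0.45003215] 2.65
```

View pics/w2.png

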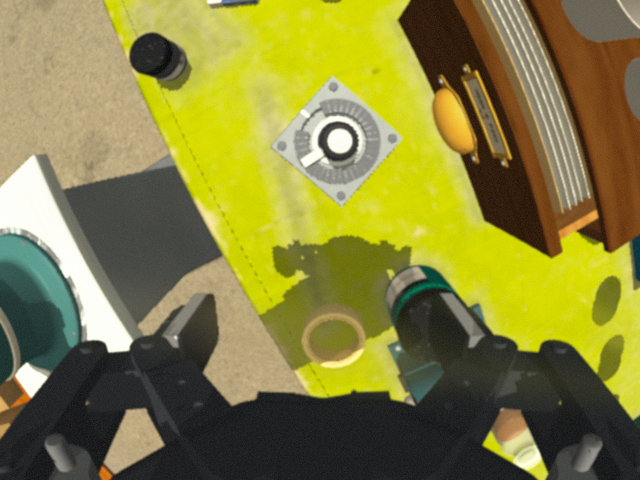

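```bash
python3 - <<'E'
from h import *
P=[np.load(f"w{i}.npy",allow_pickle=True).item() for i in(1,2)]
I=[cv2.imread(f"pics/w{i}.png") for i in(1,2)]
k=[]
for im,(x,y),p in zip(I,((246,133),(337,140)),P):
    x0,y0=x-65,y-65; c=im[y0:y0+130,x0:x0+130]; h=cv2.cvtColor(c,cv2.COLOR_BGR2HSV)
    m=((h[...,2]>205)&(h[...,1]<40)).astype(np.uint8)
    for ct in cv2.findContours(m,0,1)[0]:
        if cv2.contourArea(ct)>8: print("white",np.array(cv2.minAreaRect(ct)[0])+(x0,y0),cv2.minAreaRect(ct)[1],cv2.contourArea(ct))
    g=((h[...,1]<70)).astype(np.uint8); g=cv2.morphologyEx(g,3,np.ones((5,5)))
    ct=max(cv2.findContours(g,0,1)[0],key=cv2.contourArea); r=cv2.minAreaRect(ct)
    B=cv2.boxPoints(r)+(x0,y0); print("house box",B.tolist())
a=[cv2.resize(I[i][y-50:y+50,x-50:x+50],(400,400),interpolation=2) for i,(x,y) in enumerate(((246,133),(337,140)))]
cv2.imwrite("pics/c2.png",np.hstack(a))
E
```

```text
white [245.5 155.5] (5.0, 7.0) 25.0
white [229.84000015 162.11999512] (10.18233871459961, 21.496047973632812) 167.0
white [200.5 135.5] (5.0, 7.0) 33.5
white [225. 132.] (22.0, 22.0) 389.0
white [249.8658905 114.9527626] (36.671085357666016, 12.478355407714844) 180.5
white [279.90385437 103.98077011] (9.217458724975586, 6.6679487228393555) 25.0
house box [[194.37053203582764, 88.74584197998047], [292.8740997314453, 85.34917449951172], [296.0593719482422, 177.72209930419922], [197.55580139160156, 181.11876678466797]]
white [334. 189.] (6.0, 12.0) 22.5
white [386. 145.] (4.0, 8.0) 13.5
white [339.5 140.5] (23.0, 23.0) 427.5
white [391. 131.] (18.0, 16.0) 63.5
white [333.51279449 141.77584839] (60.08253860473633, 55.603546142578125) 820.5
white [326.33454132 131.79993439] (65.65048217773438, 91.94149017333984) 950.0
house box [[268.03113174438477, 145.498046875], [331.44552993774414, 73.6284065246582], [403.4805450439453, 137.188720703125], [340.06614685058594, 209.05836486816406]]
```

View pics/c2.png

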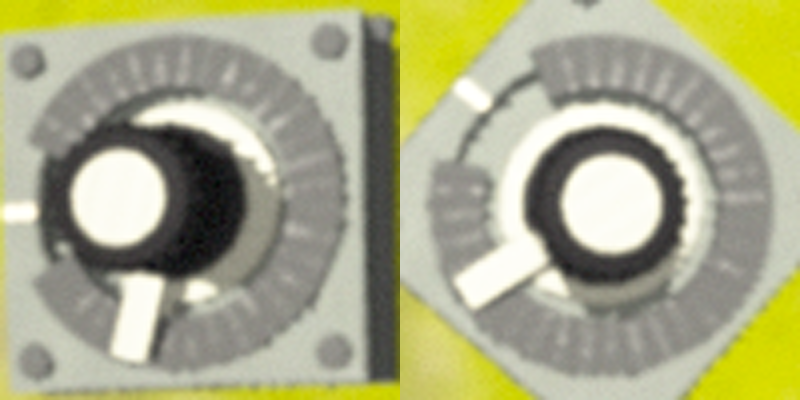

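```bash
python3 - <<'E'
from h import *
P=[np.load(f"w{i}.npy",allow_pickle=True).item() for i in(1,2)]
T=lambda a,b:tri(fray(P[0],a),fray(P[1],b))
D={}
for n,a,b in(("knob",(225.5,132.3),(339.75,140.75)),("tip",(228.5,173),(303.5,164.5)),("mark",(201,135.8),(305.25,113.5)),
 ("A",(202.75,98.5),(334,87)),("B",(278.5,93.5),(395,138)),("C",(205,173.3),(278,146)),("D",(279.5,171),(341,196))):
    X,e=T(a,b);D[n]=X;print(n,X.round(4),round(e*1e3,2), [onz(fray(p,q),.04).round(4).tolist() for p,q in zip(P,(a,b))])
c=(D["A"]+D["B"]+D["C"]+D["D"])/4;print("centre",c)
ang=lambda v:np.degrees(np.arctan2(v[1],v[0]))
print("gap yaw",ang(D["mark"]-c),ang(D["A"]+D["C"]-D["B"]-D["D"]),"tab yaw",ang(D["tip"]-D["knob"]),ang(D["tip"]-c),np.linalg.norm((D["tip"]-D["knob"])[:2]))
S,Q=cams.camera_params("scene"),cams.camera_params("side")
print("lens side",T and onz(ray(Q,(297+(577-385)*70/385,115+(388-297)*85/300)),.16))
# foot corners on z~0.006 in both: scene crop -> px
sc=lambda u,v:(190+u*70/385,258+(v-297)*100/300)
sd=lambda u,v:(297+(u-385)*70/385,115+(v-297)*85/300)
F=[onz(ray(S,sc(*q)),.01) for q in((54,548),(200,490),(342,538),(200,588))];print(np.round(F,4),np.mean(F,0))
G=[onz(ray(Q,sd(*q)),.01) for q in((503,503),(665,505),(658,572),(491,570))];print(np.round(G,4),np.mean(G,0))
H=[onz(ray(S,sc(*q)),.182) for q in((70,346),(150,321),(248,341),(170,368))];print("headtop scene",np.round(H,4),np.mean(H,0))
H=[onz(ray(Q,sd(*q)),.182) for q in((533,328),(640,328),(643,360),(524,357))];print("headtop side",np.round(H,4),np.mean(H,0))
E
```

```text
knob [ 0.4845 -0.0133  0.0938] 0.18 [[0.4804, 0.0005, 0.04], [0.4869, -0.014, 0.04]]
tip [ 0.4492 -0.0189  0.0548] 0.25 [[0.4464, -0.0159, 0.04], [0.4484, -0.0193, 0.04]]
mark [0.4697 0.0212 0.0416] 0.28 [[0.4693, 0.0217, 0.04], [0.47, 0.0215, 0.04]]
A [0.5027 0.0314 0.0457] 0.32 [[0.5023, 0.0333, 0.04], [0.5035, 0.0322, 0.04]]
B [ 0.5309 -0.0324  0.0481] 1.16 [[0.5305, -0.0316, 0.04], [0.5335, -0.0325, 0.04]]
C [0.4356 0.0067 0.0338] 1.14 [[0.4379, 0.0054, 0.04], [0.4352, 0.006, 0.04]]
D [ 0.4663 -0.0596  0.0428] 0.24 [[0.4657, -0.0594, 0.04], [0.4664, -0.0599, 0.04]]
centre [ 0.48385836 -0.01348172  0.04260887]
gap yaw 112.13059962122348 114.38562993565762 tab yaw -171.02211497850547 -171.07640069369856 0.03574012335422056
lens side [0.4945685  0.27458872 0.16      ]
[[0.538  0.3491 0.01  ]
 [0.5315 0.2671 0.01  ]
 [0.4459 0.2816 0.01  ]
 [0.4601 0.3525 0.01  ]] [0.49387238 0.31257964 0.01      ]
[[0.4616 0.3472 0.01  ]
 [0.5448 0.3428 0.01  ]
 [0.536  0.2543 0.01  ]
 [0.454  0.2584 0.01  ]] [0.49909359 0.30067847 0.01      ]
headtop scene [[0.5199 0.3311 0.182 ]
 [0.5153 0.2915 0.182 ]
 [0.4667 0.2925 0.182 ]
 [0.4702 0.3327 0.182 ]] [0.49302156 0.31196561 0.182     ]
headtop side [[0.4754 0.3212 0.182 ]
 [0.5254 0.3204 0.182 ]
 [0.5243 0.2754 0.182 ]
 [0.4703 0.2805 0.182 ]] [0.4988563  0.29938577 0.182     ]
```

Measured: housing at (0.4845, −0.0133), gap yaw about 113°, tab yaw about 189° (1.32 rad apart). Knob top is at 0.094 m against 0.092–0.093 expected. The camera's +x yaw is about 85°, to be refined later. Moving over the knob.

To row units: 0.05 m / 0.25 = 0.2, 0.04 m / 0.25 = 0.16, -0.17 rad / 3.1416 = -0.0541.

inch_along(ticks=[0.2, 0.036, 0, 0, 0, 0, 0.068, 0.012, 0, 0, 0, 0, 0, 0, 0, 0, 0, -0.0541, 0, 0, 0, 0, 0, -0.0541, 0, 0, 0.2, 0, 0, -0.0541, 0, 0, 0.16, 0, 0, 0, 0, 0, 0, 0, 0, 0, 0, 0, 0, 0, 0, 0])

```text
time_s: 3.7
eef_pos: [0.4851, -0.0129, 0.1612]
orientation: [0.001, 0.685, 0.729, 0.001]
force: [0.6, 0.1, 1.0]
width: 0.0847
gripper_force: 0.0
```

```bash
python3 - <<'E'
from h import *
o=env.observe();print(o["q"])
w,x,y,z=o["orientation"];a=2*np.arctan2(y,x);print("yaw",np.degrees(a))
d=np.array([.4845,-.0133])-o["eef_pos"][:2];print("dx,dy",d@[np.cos(a),np.sin(a)],d@[np.sin(a),-np.cos(a)])
E
```

```text
[ 0.38872859  0.37001271 -0.50935432  2.04847765  0.25329535  0.78111929
 -0.21114126]
yaw 93.53534869790195
dx,dy -0.00037494129563413046 -0.0006521398543311573
```

To row units: 0.04 m / 0.25 = 0.16, 0.03 m / 0.25 = 0.12.

inch_along(ticks=[0, 0, 0.16, 0, 0, 0, 0, 0, 0.12, 0, 0, 0, 0, 0, 0.056, 0, 0, 0, 0, 0, 0, 0, 0, 0, 0, 0, 0, 0, 0, 0])

```text
time_s: 4.32
eef_pos: [0.4853, -0.013, 0.0773]
orientation: [0.001, 0.685, 0.729, 0.001]
force: [1.5, -0.6, -0.1]
width: 0.085
gripper_force: 0.0
```

inch_along(ticks=[0, 0, 0, 0, 0, 0, 0, 0, 0, 0, 0, 0, 0, 0, 0, 0, 0, 0, 0, 0, 0, 0, 0, 0, 0, 0, 0, 0, 0, 0, 0, 0, 0, 0, 0, 0, 0, 0, 0, 0, 0, 0, 0, 0, 0, 0, 0, 0], finger_gap=0.02, force=40)

```text
time_s: 5.32
eef_pos: [0.4845, -0.0132, 0.0763]
orientation: [0.0, 0.685, 0.729, 0.0]
force: [-0.4, -0.3, 6.2]
width: 0.0281
gripper_force: 39.2
```

To row units: 0.165 rad / 3.1416 = 0.0525.

inch_along(ticks=[0, 0, 0, 0, 0, 0.0525, 0, 0, 0, 0, 0, 0.0525, 0, 0, 0, 0, 0, 0.0525, 0, 0, 0, 0, 0, 0.0525, 0, 0, 0, 0, 0, 0.0525, 0, 0, 0, 0, 0, 0.0525, 0, 0, 0, 0, 0, 0.0525, 0, 0, 0, 0, 0, 0.0525])

```text
time_s: 6.32
eef_pos: [0.4841, -0.0131, 0.0763]
orientation: [0.0, 0.988, 0.153, -0.0]
force: [-1.1, -0.4, 4.3]
width: 0.0284
gripper_force: 39.5
```

inch_along(ticks=[0, 0, 0, 0, 0, 0, 0, 0, 0, 0, 0, 0, 0, 0, 0, 0, 0, 0])

```text
time_s: 6.7
eef_pos: [0.4843, -0.013, 0.0763]
orientation: [0.0, 0.988, 0.156, 0.0]
force: [-1.2, 1.6, 6.6]
width: 0.0279
gripper_force: 39.5
```

```bash
python3 - <<'E'
from h import *
o=env.observe();w,x,y,z=o["orientation"];print(o["moment"],o["q"],"yaw",np.degrees(2*np.arctan2(y,x)))
I=[]
for n,(x,y) in(("scene",(307,262)),("side",(331,254))):
    I.append(cv2.resize(cams.grab_frame(n)[y-35:y+30,x-35:x+35,::-1],(400,370),interpolation=2))
cv2.imwrite("pics/c3.png",np.hstack(I))
E
```

```text
[ 0.06143862  0.27519015 -0.02891227] [ 0.04232056  0.46851713 -0.10127191  2.11376782  0.0856258   0.56270109
 -1.37872644] yaw 17.912389296507413
```

View pics/c3.png

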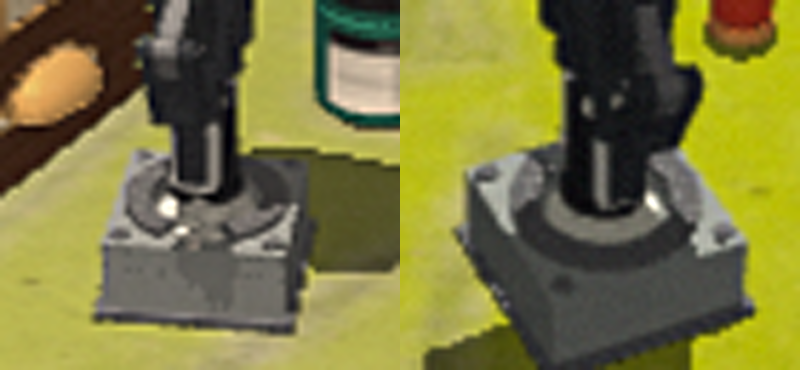

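The scene crop shows the tab at about (200,235), lying in the gap in front of the ring. The turn was 75.6°, matching the measured difference. Now a test lift.

To row units: -0.004 m / 0.25 = -0.016.

inch_along(ticks=[0, 0, -0.016, 0, 0, 0, 0, 0, -0.016, 0, 0, 0, 0, 0, -0.016, 0, 0, 0, 0, 0, 0, 0, 0, 0])

```text
time_s: 7.3
eef_pos: [0.4843, -0.0132, 0.0883]
orientation: [0.0, 0.988, 0.156, 0.0]
force: [0.1, -0.5, -2.0]
width: 0.0281
gripper_force: 39.5
```

Only the weight shows (−2 N), so the cartridge is free. Lift it out and look.

To row units: -0.03 m / 0.25 = -0.12, -0.02 m / 0.25 = -0.08.

inch_along(ticks=[0, 0, -0.08, 0, 0, 0, 0, 0, -0.08, 0, 0, 0, 0, 0, -0.12, 0, 0, 0, 0, 0, -0.12, 0, 0, 0, 0, 0, 0, 0, 0, 0, 0, 0, 0, 0, 0, 0, 0, 0, 0, 0, 0, 0])

```text
time_s: 8.18
eef_pos: [0.4833, -0.0132, 0.1867]
orientation: [-0.0, 0.988, 0.156, -0.001]
force: [-0.0, 0.4, -1.7]
width: 0.0282
gripper_force: 39.7
```

```bash
python3 - <<'E'
from h import *
o=env.observe();w,x,y,z=o["orientation"];print(o["q"],"yaw",np.degrees(2*np.arctan2(y,x)))
p=cams.camera_params("wrist");np.save("w3.npy",p);a=cams.grab_frame("wrist")[:,:,::-1]
cv2.imwrite("pics/w3.png",a)
s=cams.grab_frame("scene")[:,:,::-1];d=cams.grab_frame("side")[:,:,::-1];cv2.imwrite("pics/s3.png",s);cv2.imwrite("pics/d3.png",d)
t=np.hstack([cv2.resize(s[190:290,260:360],(300,300),interpolation=2),cv2.resize(d[160:280,280:400],(300,300),interpolation=2)])
cv2.imwrite("pics/c4.png",np.vstack([np.hstack([cv2.resize(a,(400,300),interpolation=3),a[:300,:200].repeat(1,0)]),t]))
E
```

```text
[ 0.06492818  0.28070589 -0.12361724  2.05091209  0.04685813  0.81505189
 -1.3442319 ] yaw 17.91615238477343
```

View pics/c4.png

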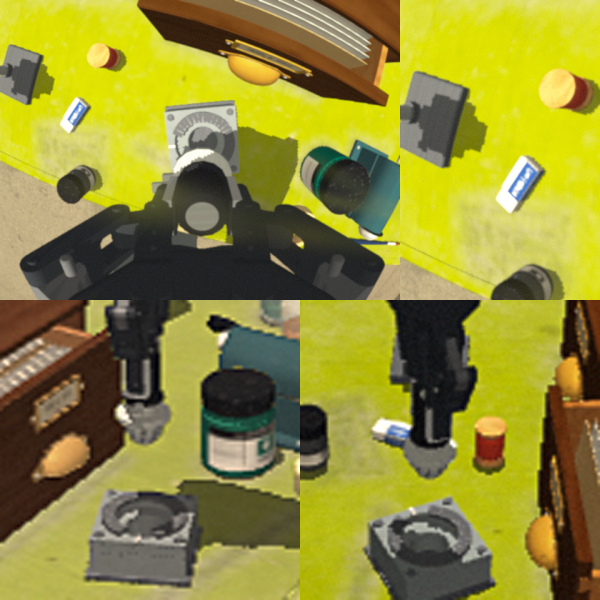

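The cartridge is out of the housing and upright, with the rings and bystanders undisturbed. The full wrist image shows the camera foot's front corners at about (69,92) and (42,167). Next I refine the camera pose from triangulated corners.

```bash
python3 - <<'E'
from h import *
S,Q=cams.camera_params("scene"),cams.camera_params("side")
sc=lambda u,v:(190+u*70/385,258+(v-297)*100/300)
sd=lambda u,v:(297+(u-385)*70/385,115+(v-297)*85/300)
# order: (hi x,hi y),(hi x,lo y),(lo x,lo y),(lo x,hi y)
s=[(70,346),(150,321),(248,341),(170,368)]; d=[(640,328),(643,360),(524,357),(533,328)]
H=[tri(ray(S,sc(*a)),ray(Q,sd(*b))) for a,b in zip(s,d)]
for h,e in H: print("head",h.round(4),round(e*1e3,1))
s=[(54,548),(200,490),(342,538),(200,588)]; d=[(665,505),(658,572),(491,570),(503,503)]
F=[tri(ray(S,sc(*a)),ray(Q,sd(*b))) for a,b in zip(s,d)]
for h,e in F: print("foot",h.round(4),round(e*1e3,1))
for Z in(H,F):
    X=np.array([h for h,_ in Z]); v=X[0]+X[3]-X[1]-X[2]; u=X[0]+X[1]-X[2]-X[3]
    print(X.mean(0).round(4),np.degrees(np.arctan2(v[1],v[0])),np.degrees(np.arctan2(u[1],u[0]))+90)
p=np.load("w3.npy",allow_pickle=True).item()
for q in((69,92),(42,167),(12,70)): print("wrist foot",onz(fray(p,q),.008).round(4))
E
```

```text
head [0.5254 0.3265 0.178 ] 0.7
head [0.524 0.284 0.176] 1.3
head [0.4707 0.2878 0.1779] 0.3
head [0.4753 0.328  0.1778] 0.5
foot [0.5436 0.346  0.0065] 1.9
foot [0.5366 0.2618 0.0043] 0.0
foot [ 4.541e-01  2.721e-01 -4.000e-04] 0.1
foot [0.4617 0.3506 0.0077] 0.2
[0.4988 0.3066 0.1774] 85.84163004399238 87.02534054512232
[0.499  0.3076 0.0045] 84.86016038144545 84.80554361084741
wrist foot [0.5317 0.2578 0.008 ]
wrist foot [0.4524 0.2758 0.008 ]
wrist foot [0.5432 0.3537 0.008 ]
```

To row units: -0.0338 m / 0.25 = -0.1352, 0.0105 m / 0.25 = 0.042, 0.169 rad / 3.1416 = 0.0538.

inch_along(ticks=[0.042, -0.1352, 0, 0, 0, 0, 0.042, -0.1352, 0, 0, 0, 0, 0.042, -0.1352, 0, 0, 0, 0, 0.042, -0.1352, 0, 0, 0, 0, 0, 0, 0, 0, 0, 0.0538, 0, 0, 0, 0, 0, 0.0538, 0, 0, 0, 0, 0, 0.0538, 0, 0, 0, 0, 0, 0])

```text
time_s: 9.32
eef_pos: [0.4823, 0.1285, 0.1875]
orientation: [0.0, 0.995, -0.096, -0.0]
force: [-0.5, -1.1, -0.3]
width: 0.0277
gripper_force: 39.7
```

inch_along(ticks=[0, 0, 0, 0, 0, 0, 0, 0, 0, 0, 0, 0, 0, 0, 0, 0, 0, 0])

```text
time_s: 9.7
eef_pos: [0.4825, 0.1283, 0.1879]
orientation: [0.0, 0.995, -0.097, -0.0]
force: [-0.2, 0.9, -1.9]
width: 0.0278
gripper_force: 39.7
```

```bash
python3 - <<'E'
from h import *
o=env.observe();w,x,y,z=o["orientation"];print(o["q"],"yaw",np.degrees(2*np.arctan2(y,x)))
p=cams.camera_params("wrist");np.save("w4.npy",p);a=cams.grab_frame("wrist")[:,:,::-1]
cv2.imwrite("pics/w4.png",a)
s=cams.grab_frame("scene")[:,:,::-1];d=cams.grab_frame("side")[:,:,::-1];cv2.imwrite("pics/s4.png",s);cv2.imwrite("pics/d4.png",d)
t=np.hstack([cv2.resize(s[235:335,190:310],(432,360),interpolation=2),cv2.resize(d[110:210,280:380],(360,360),interpolation=2)])
b=np.zeros((240,792,3),np.uint8);b[:,:320]=cv2.resize(a,(320,240),interpolation=3);b[:,320:792]=cv2.resize(a[60:300,0:472],(472,240))
cv2.imwrite("pics/c5.png",np.vstack([b,t]))
E
```

```text
[-0.24488097  0.3009346  -0.09621005  2.01762928  0.03874808  0.82481639
 -2.1275954 ] yaw -11.098124569667117
```

View pics/c5.png

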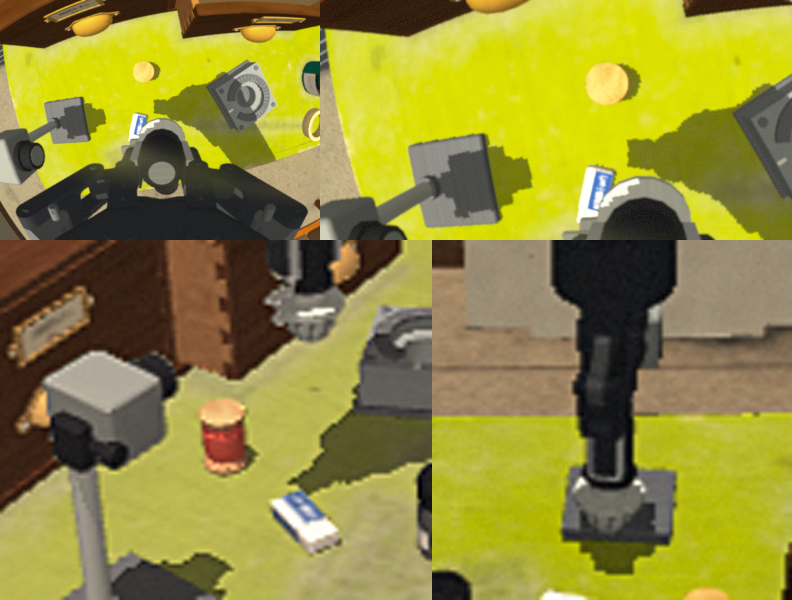

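```bash
python3 - <<'E'
from h import *
S=cams.camera_params("scene");p=np.load("w4.npy",allow_pickle=True).item()
F=np.array([onz(fray(p,q),.008) for q in((88,203),(164,194),(180,280),(100,286))]);print(F.round(4),F.mean(0))
for a,b in((0,1),(3,2)):print("yaw",np.degrees(np.arctan2(*(F[a]-F[b])[1::-1])))
for a,b in((0,3),(1,2)):print("yaw",np.degrees(np.arctan2(*(F[a]-F[b])[1::-1]))+0)
print("lens",onz(fray(p,(66,312)),.16)); print("tip",onz(ray(S,(190+272/3.6,235+58/3.6)),.161))
E
```

```text
[[0.5456 0.3468 0.008 ]
 [0.5343 0.2616 0.008 ]
 [0.454  0.2699 0.008 ]
 [0.4621 0.3639 0.008 ]] [0.49900308 0.31054639 0.008     ]
yaw 82.41830877281335
yaw 85.03894588709399
yaw -11.602476030381878
yaw -5.852598346279777
lens [0.49325529 0.27219735 0.16      ]
tip [0.48607651 0.16254417 0.161     ]
```

```bash
python3 - <<'E'
import cv2,numpy as np
a=cv2.imread("pics/w4.png");s=cv2.imread("pics/s4.png")
cv2.imwrite("pics/c6.png",np.hstack([cv2.resize(a[180:380,0:200],(400,400),interpolation=2),cv2.resize(s[230:280,250:300],(400,400),interpolation=2)]))
E
```

```text
(no output)
```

View pics/c6.png

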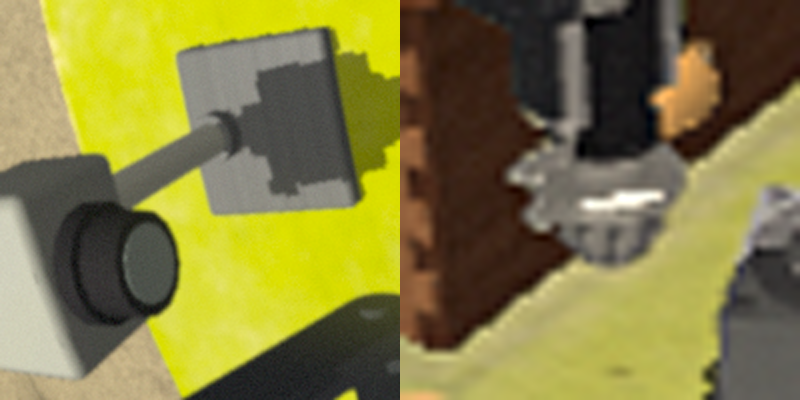

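The wrist crop puts the lens front at full-image pixel (75,314). The scene crop puts the tab tip at (264.4,251.2), pointing towards the lens.

```bash
python3 - <<'E'
from h import *
S=cams.camera_params("scene");Q=cams.camera_params("side");p=np.load("w4.npy",allow_pickle=True).item()
print("lens tri",*tri(fray(p,(75,314)),ray(Q,(331.9,140.8))),onz(fray(p,(75,314)),.16)); print("tip",onz(ray(S,(264.4,251.2)),.161))
E
```

```text
lens tri [0.49426028 0.25687519 0.16997942] 0.0008530645363388294 [0.49136037 0.26573957 0.16      ]
tip [0.48811077 0.16419949 0.161     ]
```

All checks agree: the tip is at about (0.486, 0.164, 0.161) and the lens at about (0.494, 0.264, 0.160), with a facing yaw of 84.5°. Handing in.

```bash
python3 - <<'E'
from cell import env, cams
print(env.finish_job())
E
```

```text
the job is handed in; nothing more can be done
None
```

The job is handed in, with no verdict reported back: the cartridge was turned to the gap and drawn straight out, and the arm is holding it still and upright, tab pointing at the lens, with the tip measured at about 100 mm in front of it.

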